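Feel for the hidden catch of a desk organiser and open its secret drawer

TASK

The wooden organiser on the desk has a secret drawer, latched shut, behind its plain front. Slide a fingertip along the raised rail at the rear of its top until it sinks into the hidden recess, press the catch there right down so that the drawer springs ajar, then pull the drawer fully open to its stop and let go, leaving the tape roll in it; do not push about the sticky notes and eraser that lie on top or the tape dispenser on the desk.

Things in the scene. Friction and masses are not known exactly. Their poses are not given: they have to be found in the camera images.
- organiser: Low box of pale wood fixed to the desk, 256 wide (its y) x 140 deep (its x) mm. Origin: centre of its underside; its x points to its rear (away from the robot), z up. Top board at z = 60 mm between two end cheeks (24 mm thick, 80 mm high, at y = +-104 to +-128 mm). A rail 20 mm wide (x = 46 to 66 mm), its top at z = 74 mm, runs along the rear edge of the top from cheek to cheek.
- rail_left (a point): Left (+y) end of the organiser's rail: middle of its top face, where it meets the cheek. The rail looks the same all along, but one stretch of it, 46 mm long, is the sprung catch. Its place differs from start to start (its centre lies anywhere within 79 mm of the rail's middle) and cannot be seen. The rest of the rail is rigid.
- rail_right (a point): Right (-y) end of the organiser's rail: middle of its top face, where it meets the cheek; 208 mm from rail_left.
- catch (a joint): How far the hidden catch is pressed down: 0 at rest (flush with the rail), 0.009 m at the bottom; from about 0.0065 m on it frees the drawer. It springs up when let go. A fingertip wholly on it sinks in: it gives way at 3 to 5 N and takes 6 to 8 N at the bottom; a tip half on it is still carried by the rigid rail.
- drawer (a joint): How far the drawer is out towards the organiser's front (its -x): 0 shut (locked until the catch is pressed), 0.09 m at the stop. Once freed, a spring pushes it out to about 0.045 m; from there it slides easily (under 1 N) and stays where it is left.
- drawer_front (a point): Middle of the top edge of the drawer's front panel (10 mm thick, 204 wide, no handle, top 51 mm above the desk), flush with the case's front when shut (panel middle at organiser x = -65 mm); moves with the drawer. Behind the panel the drawer is open above: floor 10 mm, side walls 38 mm above the desk.
- tape_roll: Roll of sage paper tape, 43 mm across, 15 mm high, lying loose in the drawer, left (+y) of the middle; out of sight at first. Origin: centre of its underside.
- notes: Block of yellow sticky notes, 76 x 76 x 13 mm, lying loose on the organiser's top in front of the rail. Origin: centre of its underside.
- rubber: Eraser, 22 x 56 x 12 mm, lying loose on the organiser's top in front of the rail. Origin: centre of its underside.
- dispenser: Off-white tape dispenser, 52 x 136 x 86 mm, standing loose on the desk. Origin: centre of its underside.

How it is judged:
On the way, in this order (a step that is already met when the one before it is completed fails the run):
1. the hidden catch is pressed down far enough to free the drawer (value of joint catch above 0.006 m), for 0.05 s.
2. the drawer is pulled out to its stop (value of joint drawer above 0.082 m), for 0.2 s.
At the end, for the whole second after the job is handed in: The drawer is out by more than 82 of its 90 mm, the catch has sprung back up (less than 2 mm down), and the tape roll lies at rest in the drawer behind its front panel, its underside less than 30 mm above the desk (value of joint drawer above 0.082 m and value of joint catch below 0.002 m and horizontal distance between tape_roll and drawer_front below 0.16 m and height (world z) of tape_roll below 0.03 m and x of tape_roll in the frame of drawer_front above 0 m and linear speed of tape_roll below 0.02 m/s); the robot touches nothing.
It fails at once if the sticky notes are pushed by more than 25 mm (distance of notes from where it was at the start of the episode above 0.025 m).
It fails at once if the eraser is pushed by more than 25 mm (distance of rubber from where it was at the start of the episode above 0.025 m).
It fails at once if the tape dispenser is pushed by more than 25 mm (distance of dispenser from where it was at the start of the episode above 0.025 m).
It also fails if it takes over 61 s, if anything falls off the work surface, if the arm or the gripper's body presses on something with over 40 N, if the wrist force passes 120 N, or if a joint passes its speed limit or range.

ROBOT

A 6-joint arm with a two-finger parallel gripper is mounted at the origin on a cart in front of the work surface, level with it; the furniture and walls round the work are solid. World frame = base frame: x ahead of the robot, y to its left, z up, the work surface at z = 0. Lengths are in m, angles in rad, forces in N, time in s.
With the tool pointing down it reaches from about 0.3 to 0.775 m from the base axis. Payload 14.6 kg.
Tool frame: the origin (TCP) lies at the very end of the fingers, on their centre line; the grasp point (between the pads) lies 19 mm behind it; z points along the fingers, y is the line along which they close (so a half turn about z gives the same grasp; the last joint's range is limited). The gripper opens to 94 mm and grips with 3 to 60 N. Pads are 16 mm wide; open, the fingers measure 119 mm over their backs; the gripper's body (75 mm by 177 mm) begins 78 mm behind the grasp point.
Start: joints at [1.239, 0.3, 1.521, -0, 1.321, -0.067], TCP at [0.144, 0.531, 0.205] pointing down, gripper open.
Joint ranges: [-3.03, 3.03], [-0.79, 2.21], [0.23, 2.52], [-1.04, 4.18], [0, 3.07], [-2.55, 2.55]. Speed limits (rad/s): [2.22, 2.22, 2.57, 3.14, 3.14, 3.14].

INTERFACE

Orientations are given as a unit quaternion [x, y, z, w].
In Python, from plant import manip gives the robot as it stands.
- The arm moves only by the tool arm_command, never from a script. Its arguments are lists of equal length, an entry for each row: "gripper": the finger opening in cm, from 0 to 9.4; "offset": the shift along the world's x, y, z in cm, a list of three; "angular": the turn, a rotation vector about the world's x, y, z in units of 6 degrees (1.0 is 6 degrees), a list of three. In form: {"gripper": [gripper, ...], "offset": [[dx, dy, dz], ...], "angular": [[rx, ry, rz], ...]}. A call has 1 to 5 rows; each row shifts and turns the commanded pose from where the row before left it; what a row does not reach is not made up. A row lasts 1/10 s, in which the tool goes at most 50 mm and 8.59 degrees, less where a joint would pass 70% of its speed; a pose out of reach is approached as far as the arm can. A call with a gripper value outside its range is refused whole. The fingers move at their own pace and stop on an object; "newtons" is the grip in N (left out, the last holds). Time passes only in rows, so rows that do not move let the fingers close. It gives the time, the measured TCP pose, the force, the opening and the grip force at its end, in the units of the state.
- manip.state(): the state, without advancing time (a new reading comes with each control period).
- manip.camera(name): name is "scene" or "top"; returns a dict with "pixels" (480x640x3 uint8, red, green, blue), "vfov" (degrees; the focal length in pixels is half the picture's height over the tangent of half this angle, whatever the lens; pixels are square), "cx", "cy" (the principal point, pixels), "xyz" and "orientation" of the camera in the world. Camera axes: x right, y up, looking along -z (the intrinsics and any distortion apply to the point x, -y, -z); pixel columns grow to the right and rows downward; lengths in m; the calibration is good to about 2 mm. A picture is of the moment at which its call begins. There is no depth.
- manip.close_job(): hands the job in; it is judged then, once.
The state is a dict: "time_s": time; "qpos": joint angles; "joint_velocities": joint speeds; "joint_torque": joint torques, N m; "eef_pos": TCP position; "tcp_rot": TCP orientation; "force": force on the tool from outside, world axes, zero at the start; "torque": the same for the moment, N m; "grip_width": opening from 0.0 (shut) to 1.0 (fully open); "finger_force": force on a finger pad.
Only numpy, scipy, OpenCV 4.12 (cv2) and the standard library are available. Lean on these libraries where they do the work, as an engineer would, in place of code of your own. Each camera call takes 0.05 s, during which the arm holds its last target. There are 200 camera calls.

## Working session

There is one attempt and no reset: what is moved stays moved. The work goes in short steps, Python scripts to look and compute and a tool call to move; the robot and the scene stay as the last step left them, time stands still between calls to the robot, and variables do not carry over. Pictures are saved under pics/ and viewed, at most 10 in all, crops included, and the job is handed in when it is done.

Besides the shell and the picture viewer there is one more tool, called as name(argument=value, ...), one argument or row to a line, values as JSON. arm_command: Moves the arm, as the interface text tells. Its arguments: {"type":"object","properties":{"gripper":{"type":"array","items":{"type":"number"}},"offset":{"type":"array","items":{"type":"array","items":{"type":"number"}}},"angular":{"type":"array","items":{"type":"array","items":{"type":"number"}}},"newtons":{"type":"number"}},"required":["gripper","offset","angular"]}

```bash
mkdir -p pics
python3 - <<'E'
from plant import manip
import cv2,pickle
d={}
for n in("scene","top"):
    c=manip.camera(n); cv2.imwrite(f"pics/{n}0.png",c["pixels"][:,:,::-1]); d[n]=c
    print(n,{k:v for k,v in c.items() if k!="pixels"})
pickle.dump(d,open("cams.pkl","wb"))
print(manip.state())
E
```

```text
scene {'vfov': 43.861192341682425, 'cx': 320.5098474076647, 'cy': 236.15967095815535, 'xyz': array([-0.21733305, -0.40085144,  0.62192532]), 'orientation': array([ 0.43568443, -0.25039167, -0.4296763 ,  0.75024087])}
top {'vfov': 42.22032812617627, 'cx': 323.463520310193, 'cy': 247.52820257340335, 'xyz': array([0.55210147, 0.11215986, 1.11410292]), 'orientation': array([-0.0153007 ,  0.02810507,  0.7121004 , -0.701348  ])}
{'time_s': 0.1, 'qpos': array([ 1.23936464e+00,  3.00449273e-01,  1.52152328e+00,  1.33934710e-05,
        1.32068374e+00, -6.65894434e-02]), 'joint_velocities': array([ 0.00023276, -0.00313786, -0.00179901,  0.00121212,  0.00034405,
       -0.00064422]), 'joint_torque': array([ 1.03006954e-03, -5.32632172e+01, -3.53290057e+01,  7.09584542e-02,
        2.35468056e-02, -4.41026407e-05]), 'eef_pos': array([0.14388391, 0.53060362, 0.20492275]), 'tcp_rot': array([ 1.32036079e-01,  9.91244768e-01, -5.20038215e-04, -1.11499489e-04]), 'force': array([-0.05930096,  0.28126338, -0.67551989]), 'torque': array([ 0.04745409,  0.04008517, -0.00944559]), 'finger_force': 0.0, 'grip_width': 1.000678847912377}
```

View pics/scene0.png

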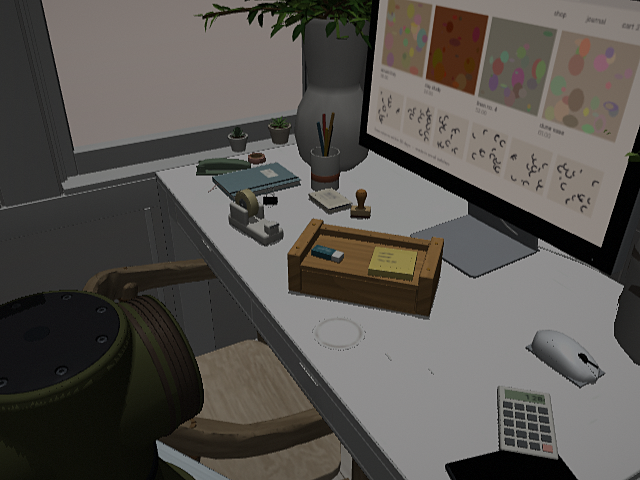

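View pics/top0.png

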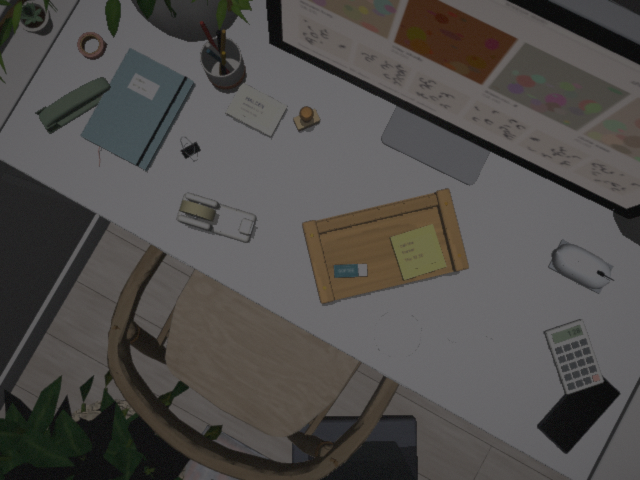

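Scene view: the organiser sits around (365,265), with the dispenser at (255,215) and clear desk in front. Top view: the organiser spans (303,190)-(468,303), the notes are at (418,252), the eraser at (350,271) and the dispenser at (217,218). I'll zoom in on the top view for the corners.

Run:
```python
import cv2
i=cv2.imread("pics/top0.png")[180:312,292:480]
i=cv2.convertScaleAbs(cv2.resize(i,None,fx=4.2,fy=4.2,interpolation=cv2.INTER_CUBIC),alpha=1.6)
cv2.imwrite("pics/crop0.png",i);print(i.shape)
```

```text
(554, 790, 3)
```

View pics/crop0.png

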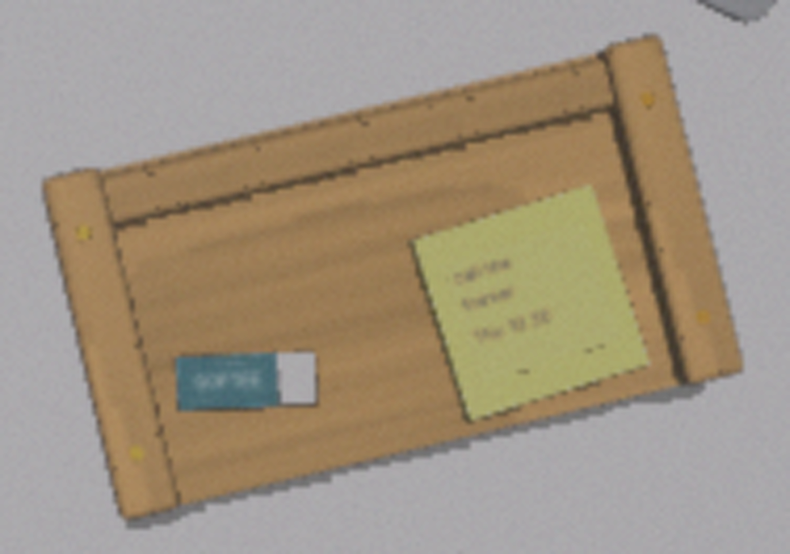

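The crop shows the cheek-top outer corners at crop (43,182), (125,520), (660,36) and (742,370). The rail runs along the upper edge, with the notes at about (530,300) and the eraser at (247,380).

```bash
cat > h.py <<'E'
import numpy as np,pickle
from scipy.spatial.transform import Rotation as R
from scipy.optimize import least_squares
cams=pickle.load(open("cams.pkl","rb"))
def ray(n,u,v,z):
    c=cams[n];f=240/np.tan(np.radians(c["vfov"]/2))
    d=R.from_quat(c["orientation"]).apply([(u-c["cx"])/f,-(v-c["cy"])/f,-1])
    return c["xyz"]+d*(z-c["xyz"][2])/d[2]
def proj(n,p):
    c=cams[n];f=240/np.tan(np.radians(c["vfov"]/2))
    q=R.from_quat(c["orientation"]).inv().apply(np.atleast_2d(p)-c["xyz"])
    return np.c_[c["cx"]-f*q[:,0]/q[:,2],c["cy"]+f*q[:,1]/q[:,2]]
E
python3 - <<'E'
from h import *
cr=lambda u,v:((u+.5)/4.2+292-.5,(v+.5)/4.2+180-.5)
P=np.array([ray("top",*cr(*p),.08)[:2] for p in[(43,182),(125,520),(660,36),(742,370)]])
L=np.array([(.07,.128),(-.07,.128),(.07,-.128),(-.07,-.128)])
def w(s,l): c,q=np.cos(s[2]),np.sin(s[2]); return np.array(l)@np.array([[c,q],[-q,c]])+s[:2]
s=least_squares(lambda s:(w(s,L)-P).ravel(),[.55,.1,0]).x
print("pose",s,np.degrees(s[2]),"res",w(s,L)-P)
print("rail L,R",w(s,[(.056,.104),(.056,-.104)]),"front",w(s,[(-.065,0)]),"dirx",np.cos(s[2]),np.sin(s[2]))
for n,q,z in(("notes",[(412,240),(592,186),(649,365),(470,421)],.073),("rub",[(176,357),(316,351),(317,404),(178,411)],.072)):
    p=np.array([ray("top",*cr(*a),z)[:2] for a in q]);c,S=np.cos(s[2]),np.sin(s[2])
    print(n,((p-s[:2])@np.array([[c,-S],[S,c]])).round(4))
print("disp near",ray("top",250,240,.03))
z3=lambda l,z:np.c_[w(s,l),np.full(len(l),z)]
print("scene cheek pts",proj("scene",z3(L,.08)).round(0))
E
```

```text
pose [ 0.61765182 -0.01044857  0.21985255] 12.596623188417615 res [[ 0.00087637  0.00137872]
 [-0.00133606  0.00136707]
 [ 0.00141226 -0.00058589]
 [-0.00095257 -0.0021599 ]]
rail L,R [[ 0.64962297  0.10326091]
 [ 0.6949848  -0.09973245]] front [[ 0.5542164  -0.02462414]] dirx 0.9759296168386684 0.21808572391866887
notes [[ 0.0126 -0.0116]
 [ 0.0169 -0.0873]
 [-0.0582 -0.092 ]
 [-0.0631 -0.0168]]
rub [[-0.0109  0.0914]
 [-0.0216  0.0364]
 [-0.0423  0.041 ]
 [-0.0321  0.0957]]
disp near [0.63364236 0.21999657 0.03      ]
scene cheek pts [[312. 218.]
 [287. 253.]
 [445. 238.]
 [434. 278.]]
```

arm_command(
  gripper=[0,0,0,0,0],
  offset=[
    [3.4,-3,0],
    [3.4,-3,0],
    [3.4,-3,0],
    [3.4,-3,0],
    [3.4,-3,0],
  ],
  angular=[
    [0,0,0.93],
    [0,0,0.93],
    [0,0,0.93],
    [0,0,0.92],
    [0,0,0.92],
  ],
  newtons=20,
)

```text
time_s: 0.6
eef_pos: [0.3149, 0.3793, 0.2053]
tcp_rot: [-0.112, 0.994, -0.0, -0.0]
force: [0.8, 1.0, -0.5]
grip_width: 0.612
finger_force: 0.0
```

arm_command(
  gripper=[0,0,0,0,0],
  offset=[
    [3.4,-3,0],
    [3.4,-3,0],
    [3.4,-3,0],
    [3.4,-3,0],
    [3.4,-3,0],
  ],
  angular=[
    [0,0,0],
    [0,0,0],
    [0,0,0],
    [0,0,0],
    [0,0,0],
  ],
)

```text
time_s: 1.1
eef_pos: [0.485, 0.2293, 0.2053]
tcp_rot: [-0.11, 0.994, -0.0, -0.0]
force: [-0.0, 1.9, -0.4]
grip_width: 0.184
finger_force: 0.0
```

arm_command(
  gripper=[0,0,0,0,0],
  offset=[
    [3.4,-3,0],
    [3.4,-3,0],
    [3.4,-3,0],
    [3.4,-3,0],
    [0,0,0],
  ],
  angular=[
    [0,0,0],
    [0,0,0],
    [0,0,0],
    [0,0,0],
    [0,0,0],
  ],
)

```text
time_s: 1.6
eef_pos: [0.6222, 0.107, 0.2039]
tcp_rot: [-0.108, 0.994, -0.0, -0.001]
force: [0.0, -0.1, -0.4]
grip_width: 0.003
finger_force: 0.0
```

arm_command(
  gripper=[0,0,0,0,0],
  offset=[
    [3.3,-2.7,0],
    [0,0,-4],
    [0,0,-4],
    [0,0,-3.5],
    [0,0,0],
  ],
  angular=[
    [0,0,0],
    [0,0,0],
    [0,0,0],
    [0,0,0],
    [0,0,0],
  ],
)

```text
time_s: 2.1
eef_pos: [0.6501, 0.084, 0.0852]
tcp_rot: [-0.11, 0.994, 0.0, -0.004]
force: [-0.6, 0.2, -0.5]
grip_width: 0.003
finger_force: 0.0
```

Run:
```python
from plant import manip
import cv2
a=manip.camera("scene")["pixels"][190:320,270:460,::-1];
a=cv2.convertScaleAbs(cv2.resize(a,None,fx=4,fy=4,interpolation=cv2.INTER_CUBIC),alpha=1.5)
cv2.imwrite("pics/s1.png",a)
```

```text
(no output)
```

View pics/s1.png

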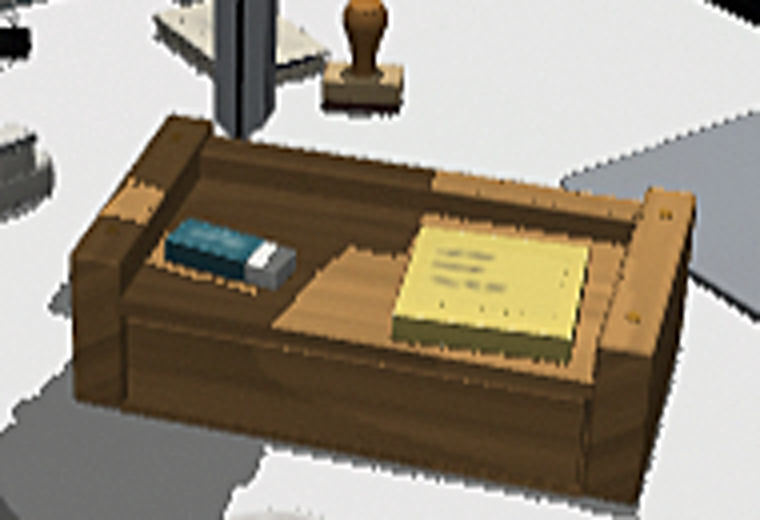

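The fingertip (crop (240,138)) hovers above the left end of the rail, clear of everything else. Next I centre it and press lightly.

arm_command(
  gripper=[0,0,0,0,0],
  offset=[
    [0.47,-0.41,0],
    [0,0,-0.6],
    [0,0,-0.4],
    [0,0,-0.2],
    [0,0,0],
  ],
  angular=[
    [0,0,0],
    [0,0,0],
    [0,0,0],
    [0,0,0],
    [0,0,0],
  ],
)

```text
time_s: 2.65
eef_pos: [0.6575, 0.0797, 0.0784]
tcp_rot: [-0.11, 0.994, -0.0, -0.0]
force: [-0.1, 0.1, -0.8]
grip_width: 0.006
finger_force: 0.0
```

arm_command(
  gripper=[0,0,0],
  offset=[
    [-0.2,0,0],
    [0,0,0],
    [0,0,0],
  ],
  angular=[
    [0,0,0],
    [0,0,0],
    [0,0,0],
  ],
)

```text
time_s: 2.95
eef_pos: [0.6557, 0.0797, 0.0787]
tcp_rot: [-0.11, 0.994, 0.0, 0.0]
force: [0.2, -0.3, -1.6]
grip_width: 0.009
finger_force: 0.0
```

arm_command(
  gripper=[0,0,0],
  offset=[
    [0,0,-0.3],
    [0,0,-0.2],
    [0,0,0],
  ],
  angular=[
    [0,0,0],
    [0,0,0],
    [0,0,0],
  ],
)

```text
time_s: 3.25
eef_pos: [0.6558, 0.0797, 0.0743]
tcp_rot: [-0.11, 0.994, -0.0, 0.0]
force: [-4.4, -0.2, 7.6]
grip_width: 0.006
finger_force: 4.4
```

arm_command(
  gripper=[0,0,0],
  offset=[
    [0,0,-0.1],
    [0,0,0],
    [0,0,0],
  ],
  angular=[
    [0,0,0],
    [0,0,0],
    [0,0,0],
  ],
)

```text
time_s: 3.55
eef_pos: [0.6558, 0.0798, 0.0742]
tcp_rot: [-0.11, 0.994, -0.0, 0.001]
force: [-8.3, -0.3, 16.5]
grip_width: 0.004
finger_force: 8.1
```

arm_command(
  gripper=[0,0,0,0],
  offset=[
    [0.17,-0.75,0.05],
    [0.17,-0.75,0],
    [0,0,0],
    [0,0,0],
  ],
  angular=[
    [0,0,0],
    [0,0,0],
    [0,0,0],
    [0,0,0],
  ],
)

```text
time_s: 3.95
eef_pos: [0.6599, 0.0648, 0.0743]
tcp_rot: [-0.11, 0.994, 0.0, 0.001]
force: [0.5, -0.1, 9.0]
grip_width: 0.008
finger_force: 4.6
```

arm_command(
  gripper=[0,0,0,0],
  offset=[
    [0.17,-0.75,0],
    [0.17,-0.75,0],
    [0,0,0],
    [0,0,0],
  ],
  angular=[
    [0,0,0],
    [0,0,0],
    [0,0,0],
    [0,0,0],
  ],
)

```text
time_s: 4.35
eef_pos: [0.6633, 0.0499, 0.0743]
tcp_rot: [-0.11, 0.994, 0.0, 0.001]
force: [0.1, 1.3, 9.2]
grip_width: 0.004
finger_force: 4.5
```

arm_command(
  gripper=[0,0,0,0],
  offset=[
    [0.17,-0.75,0],
    [0.17,-0.75,0],
    [0,0,0],
    [0,0,0],
  ],
  angular=[
    [0,0,0],
    [0,0,0],
    [0,0,0],
    [0,0,0],
  ],
)

```text
time_s: 4.75
eef_pos: [0.6667, 0.0348, 0.0743]
tcp_rot: [-0.11, 0.994, 0.0, 0.001]
force: [0.1, 1.2, 9.3]
grip_width: 0.004
finger_force: 4.5
```

arm_command(
  gripper=[0,0,0,0],
  offset=[
    [0.15,-0.75,0],
    [0.15,-0.75,0],
    [0,0,0],
    [0,0,0],
  ],
  angular=[
    [0,0,0],
    [0,0,0],
    [0,0,0],
    [0,0,0],
  ],
)

```text
time_s: 5.15
eef_pos: [0.6697, 0.0198, 0.0743]
tcp_rot: [-0.11, 0.994, -0.0, 0.001]
force: [0.8, 1.2, 9.0]
grip_width: 0.007
finger_force: 4.5
```

arm_command(
  gripper=[0,0,0,0],
  offset=[
    [0.15,-0.75,0],
    [0.15,-0.75,0],
    [0,0,0],
    [0,0,0],
  ],
  angular=[
    [0,0,0],
    [0,0,0],
    [0,0,0],
    [0,0,0],
  ],
)

```text
time_s: 5.55
eef_pos: [0.6727, 0.0046, 0.074]
tcp_rot: [-0.11, 0.994, -0.0, 0.001]
force: [1.8, -1.0, 6.0]
grip_width: 0.003
finger_force: 3.6
```

arm_command(
  gripper=[0,0,0,0],
  offset=[
    [0.16,-0.75,0],
    [0,0,0],
    [0,0,0],
    [0,0,0],
  ],
  angular=[
    [0,0,0],
    [0,0,0],
    [0,0,0],
    [0,0,0],
  ],
)

```text
time_s: 5.95
eef_pos: [0.6739, -0.0031, 0.0733]
tcp_rot: [-0.11, 0.994, -0.0, 0.001]
force: [2.5, -2.1, 4.7]
grip_width: 0.005
finger_force: 2.3
```

arm_command(
  gripper=[0,0,0,0],
  offset=[
    [0.16,-0.75,0],
    [0,0,0],
    [0,0,-0.2],
    [0,0,0],
  ],
  angular=[
    [0,0,0],
    [0,0,0],
    [0,0,0],
    [0,0,0],
  ],
)

```text
time_s: 6.35
eef_pos: [0.675, -0.0107, 0.0707]
tcp_rot: [-0.11, 0.994, -0.0, -0.0]
force: [1.5, -1.9, 3.6]
grip_width: 0.004
finger_force: 1.8
```

arm_command(
  gripper=[0,0,0,0,0],
  offset=[
    [0,0,-0.2],
    [0,0,-0.2],
    [0,0,-0.12],
    [0,0,0],
    [0,0,0],
  ],
  angular=[
    [0,0,0],
    [0,0,0],
    [0,0,0],
    [0,0,0],
    [0,0,0],
  ],
)

```text
time_s: 6.85
eef_pos: [0.675, -0.0107, 0.0659]
tcp_rot: [-0.11, 0.994, -0.0, -0.0]
force: [-1.3, -1.0, 6.4]
grip_width: 0.003
finger_force: 3.2
```

arm_command(
  gripper=[0,0,0,0,0],
  offset=[
    [0,0,0],
    [0,0,1],
    [0,0,3],
    [0,0,4],
    [0,0,4],
  ],
  angular=[
    [0,0,0],
    [0,0,0],
    [0,0,0],
    [0,0,0],
    [0,0,0],
  ],
)

```text
time_s: 7.35
eef_pos: [0.6743, -0.0102, 0.1867]
tcp_rot: [-0.11, 0.994, 0.0, -0.001]
force: [0.5, 0.3, 0.5]
grip_width: 0.006
finger_force: 0.0
```

Run:
```python
from plant import manip
import cv2
a=manip.camera("scene")["pixels"][190:350,260:460,::-1];
a=cv2.convertScaleAbs(cv2.resize(a,None,fx=3.7,fy=3.7,interpolation=cv2.INTER_CUBIC),alpha=1.5)
cv2.imwrite("pics/s2.png",a)
```

```text
(no output)
```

View pics/s2.png

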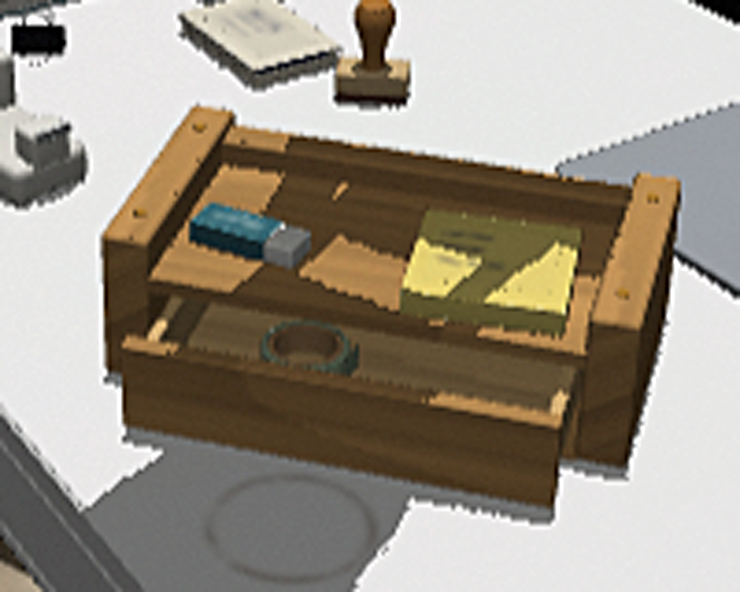

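The drawer is ajar and the roll lies at crop (310,348), left of the middle. The gap behind the panel is free at right of centre, around crop (400,375), and the notes and eraser haven't moved. I'll put the closed fingertip in that gap.

arm_command(
  gripper=[0,0,0,0,0],
  offset=[
    [-3.4,-1.2,0],
    [-3.4,-1.2,0],
    [-3.4,-1.2,0],
    [-3.4,-1.2,0],
    [0,0,0],
  ],
  angular=[
    [0,0,0],
    [0,0,0],
    [0,0,0],
    [0,0,0],
    [0,0,0],
  ],
)

```text
time_s: 7.9
eef_pos: [0.536, -0.0591, 0.1858]
tcp_rot: [-0.109, 0.994, 0.0, -0.001]
force: [-0.4, 0.7, -0.8]
grip_width: 0.008
finger_force: 0.0
```

arm_command(
  gripper=[0,0],
  offset=[
    [0,0,-4],
    [0,0,-4],
  ],
  angular=[
    [0,0,0],
    [0,0,0],
  ],
)

```text
time_s: 8.1
eef_pos: [0.5396, -0.0583, 0.1056]
tcp_rot: [-0.11, 0.994, -0.0, 0.001]
force: [1.2, 0.2, 0.4]
grip_width: 0.004
finger_force: 0.0
```

arm_command(
  gripper=[0,0],
  offset=[
    [0,0,0],
    [0,0,0],
  ],
  angular=[
    [0,0,0],
    [0,0,0],
  ],
)

```text
time_s: 8.3
eef_pos: [0.5394, -0.0582, 0.1065]
tcp_rot: [-0.11, 0.994, 0.0, -0.0]
force: [-0.1, -0.7, -0.7]
grip_width: 0.009
finger_force: 0.0
```

Run:
```python
from plant import manip
import cv2
c=manip.camera("top")["pixels"][190:330,300:480,::-1]
a=cv2.convertScaleAbs(cv2.resize(c,None,fx=4,fy=4,interpolation=cv2.INTER_CUBIC),alpha=1.6)
c=manip.camera("scene")["pixels"][190:350,260:460,::-1]
b=cv2.convertScaleAbs(cv2.resize(c,None,fx=3.7,fy=3.7,interpolation=cv2.INTER_CUBIC),alpha=1.6)
cv2.imwrite("pics/s3.png",b);cv2.imwrite("pics/t3.png",a)
```

```text
(no output)
```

View pics/s3.png

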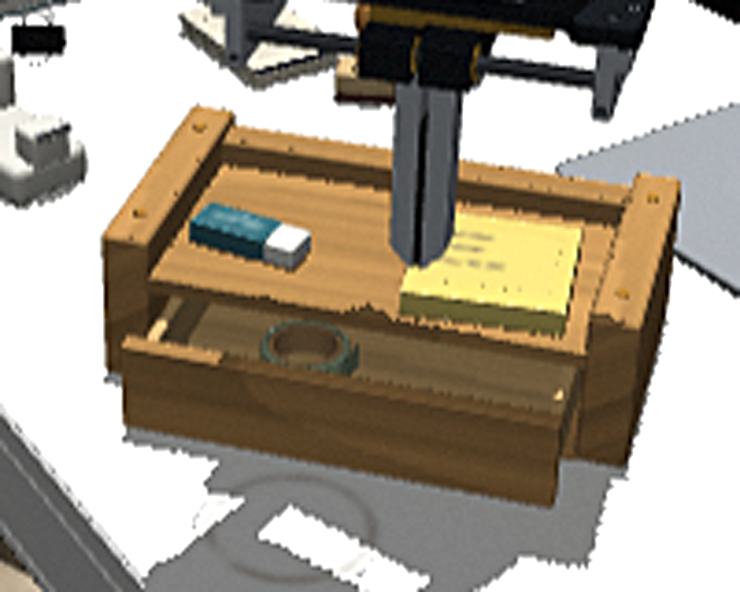

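The tip is above the gap, right of the roll. I'll check the panel position numerically.

Run:
```python
from h import *
s=np.array([.61765,-.01045]);c,S=.97593,.21809
M=np.array([[c,-S],[S,c]])
for u,v,z in((122,347,.051),(557,428,.051),(403,270,.06),(310,352,.025)):
    print(((ray("scene",u/3.7+260,v/3.7+190,z)[:2]-s)@M).round(4))
```

```text
[-0.1151  0.1008]
[-0.1158 -0.1004]
[-0.0252 -0.0092]
[-0.0558  0.0274]
```

arm_command(
  gripper=[0,0,0,0,0],
  offset=[
    [0,0,-2.5],
    [0,0,-2],
    [0,0,-2],
    [0,0,-1.1],
    [0,0,0],
  ],
  angular=[
    [0,0,0],
    [0,0,0],
    [0,0,0],
    [0,0,0],
    [0,0,0],
  ],
)

```text
time_s: 8.9
eef_pos: [0.5391, -0.0582, 0.0298]
tcp_rot: [-0.11, 0.994, 0.0, -0.0]
force: [-0.8, -0.2, -0.1]
grip_width: 0.003
finger_force: 0.0
```

arm_command(
  gripper=[0,0,0,0,0],
  offset=[
    [-0.5,-0.11,0],
    [-0.5,-0.11,0],
    [-0.5,-0.11,0],
    [-0.5,-0.11,0],
    [-0.5,-0.11,0],
  ],
  angular=[
    [0,0,0],
    [0,0,0],
    [0,0,0],
    [0,0,0],
    [0,0,0],
  ],
)

```text
time_s: 9.4
eef_pos: [0.5138, -0.0639, 0.0301]
tcp_rot: [-0.11, 0.994, -0.0, 0.0]
force: [1.6, 0.8, 0.4]
grip_width: 0.007
finger_force: 0.5
```

arm_command(
  gripper=[0,0,0,0,0],
  offset=[
    [-0.5,-0.11,0],
    [-0.5,-0.11,0],
    [-0.5,-0.11,0],
    [-0.5,-0.11,0],
    [-0.4,-0.09,0],
  ],
  angular=[
    [0,0,0],
    [0,0,0],
    [0,0,0],
    [0,0,0],
    [0,0,0],
  ],
)

```text
time_s: 9.9
eef_pos: [0.4896, -0.0692, 0.0297]
tcp_rot: [-0.11, 0.994, -0.0, -0.0]
force: [0.8, -0.7, -0.0]
grip_width: 0.003
finger_force: 0.4
```

arm_command(
  gripper=[0,0,0,0,0],
  offset=[
    [-0.2,-0.04,0],
    [-0.2,-0.04,0],
    [0,0,0],
    [0,0,0],
    [0,0,0],
  ],
  angular=[
    [0,0,0],
    [0,0,0],
    [0,0,0],
    [0,0,0],
    [0,0,0],
  ],
)

```text
time_s: 10.4
eef_pos: [0.4873, -0.0696, 0.0298]
tcp_rot: [-0.11, 0.994, -0.0, 0.002]
force: [11.3, 2.9, -8.0]
grip_width: 0.005
finger_force: 5.7
```

It has reached the stop. Now I back off and lift out.

arm_command(
  gripper=[0,0,0],
  offset=[
    [0.6,0.13,0],
    [0.4,0.1,0],
    [0,0,0],
  ],
  angular=[
    [0,0,0],
    [0,0,0],
    [0,0,0],
  ],
)

```text
time_s: 10.7
eef_pos: [0.4964, -0.0675, 0.0297]
tcp_rot: [-0.11, 0.994, 0.0, -0.0]
force: [-0.3, 0.9, 0.6]
grip_width: 0.004
finger_force: 0.0
```

arm_command(
  gripper=[0,0,0,0,0],
  offset=[
    [0,0,2],
    [0,0,3],
    [0,0,4],
    [0,0,4],
    [0,0,2],
  ],
  angular=[
    [0,0,0],
    [0,0,0],
    [0,0,0],
    [0,0,0],
    [0,0,0],
  ],
)

```text
time_s: 11.2
eef_pos: [0.4966, -0.0677, 0.1831]
tcp_rot: [-0.11, 0.994, -0.001, 0.002]
force: [0.5, -0.3, -0.2]
grip_width: 0.007
finger_force: 0.0
```

Run:
```python
from plant import manip
import cv2
c=manip.camera("scene")["pixels"][190:350,260:460,::-1]
b=cv2.convertScaleAbs(cv2.resize(c,None,fx=3.7,fy=3.7,interpolation=cv2.INTER_CUBIC),alpha=1.6)
cv2.imwrite("pics/s4.png",b);s=manip.state();print(s["eef_pos"],s["force"])
```

```text
[ 0.49735204 -0.06790439  0.18497821] [0.38967311 0.33221741 2.62389853]
```

View pics/s4.png

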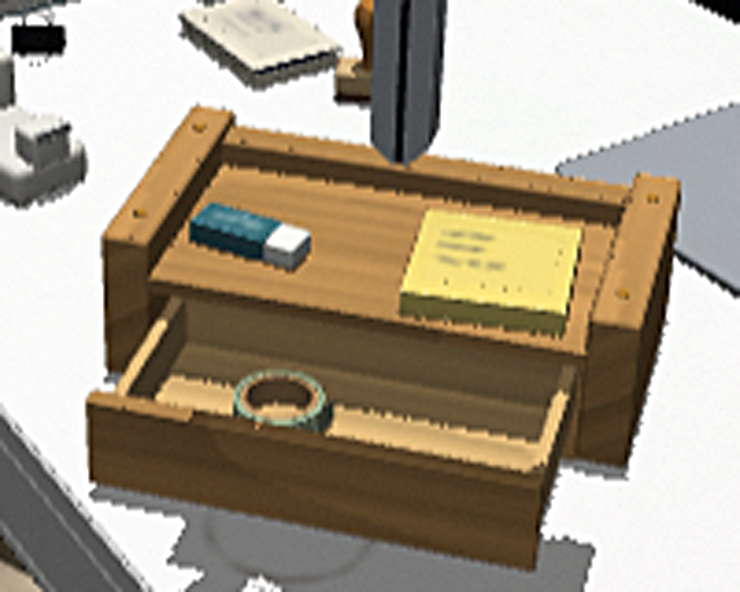

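The drawer is fully out (front-left corner at crop (88,400)) with the roll in it at (283,400). The eraser and notes are undisturbed and the arm is clear. I'll check the extension and hand in.

Run:
```python
from h import *
from plant import manip
s=np.array([.61765,-.01045]);c,S=.97593,.21809
x=((ray("scene",88/3.7+260,402/3.7+190,.051)[:2]-s)@np.array([[c,-S],[S,c]]))[0]
print(-.07-x)
if -.07-x>.085: print(manip.close_job())
```

```text
0.0902012233652787
the job is handed in; nothing more can be done
None
```

I found the hidden catch and pressed it down, pulled the drawer out to its stop (about 90 mm by camera), and handed the job in with the tape roll in the drawer and the notes, eraser and dispenser undisturbed; no verdict was returned.

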